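Take the empty wire spool off the dispenser and store it on the vacant post

TASK

The wire spool on the bench dispenser has run out. Slide it off the open end of the dispenser's level spindle, stand it on one of its flanges on the open bench and let go, then pick it up afresh and lower it gently over the vacant upright post until it sits flat on that stand's base. Leave the spool that is already stored and the other things on the bench where they are.

Things in the scene. Friction and masses are not known exactly. Their poses are not given: they have to be found in the camera images.
- spool_mid (a point): Empty black plastic spool on the spindle, loose, about 60 g. Flanges 66 mm across, 4 mm thick; 46 mm wide overall; barrel 40 mm across, 38 mm long; bore 24 mm. Point: its centre; z: its axis, level at the start, hanging 4 mm below the spindle's axis. Either flange may end up below. Let go on the bench leaning under 50 degrees from upright, it rocks onto its flange; on its rims it may roll.
- spindle_tip (a point): Centre of the spindle's open end, 95 mm above the bench; x points level out of the end along the spindle, z up. Fixed steel rod 16 mm across; a shoulder 36 mm across ends 114 mm behind this point and the spool hangs somewhere between it and the end.
- dispenser: Dispenser, fixed. Origin: on the bench below the spindle's axis, at the back face of its upright bracket (4 mm thick, 60 mm wide, 114 mm high); x along the spindle, whose end is at x = 130 mm. Steel foot 120 mm wide, 8 mm high, from x = -40 to 110 mm. A wire eyelet 44 mm high stands at x = 41, y = 50 mm.
- stand_free_seat (a point): Vacant stand: round grey base 100 mm across, 12 mm high, fixed, with one upright steel post 18 mm across whose tapered top is 85 mm above the bench. Point: on the post's axis at the base's top face, 12 mm above the bench; z up.
- stand_taken_seat (a point): The other stand, identical, with a stored spool on its post. The point is on the post's axis at the top face of the base.
- spare_mid (a point): The stored spool, same shape as the first, standing on the taken stand's base with the post through it. The point is its centre. Not to be disturbed.
- heatsink_mid (a point): Black finned heat sink, 70 x 100 x 55 mm, loose on the bench; the point is its centre. Not to be disturbed.
- meter_mid (a point): Hand-held multimeter lying on its back, 170 x 88 x 47 mm, loose; the point is 18 mm above the bench at its centre. Not to be disturbed.
- board_mid (a point): Green circuit board on four brass stand-offs, 80 x 65 mm, 26 mm high with its parts, loose; the point is the centre of the board. Not to be disturbed.

How it is judged:
On the way, in this order (a step that is already met when the one before it is completed fails the run):
1. the spool is off the open end of the spindle (x of spool_mid in the frame of spindle_tip above 0.024 m), for 0.1 s.
2. the spool stands on a flange on the bench, let go and at rest (angle between the z axis of spool_mid and the z axis of stand_free_seat, either way round below 0.1 rad and height (world z) of spool_mid below 0.027 m and linear speed of spool below 0.03 m/s and contact force between the fingers and spool below 0.1 N), for 0.2 s.
At the end, for the whole second after the job is handed in: The spool that was on the dispenser stands on the vacant stand with the post through its bore (centres within 8 mm), sitting flat on the base (centre at most 27 mm above the base's top face, axis within 0.1 rad of upright), released and at rest; the stored spool is still on its own stand (horizontal distance between spool_mid and stand_free_seat below 0.008 m and z of spool_mid in the frame of stand_free_seat below 0.027 m and angle between the z axis of spool_mid and the z axis of stand_free_seat, either way round below 0.1 rad and linear speed of spool below 0.02 m/s and contact force between the fingers and spool below 0.1 N and horizontal distance between spare_mid and stand_taken_seat below 0.008 m); the robot touches nothing.
It fails at once if the stored spool is moved by more than 15 mm (distance of spare_mid from where it was at the start of the episode above 0.015 m).
It fails at once if the heat sink, the meter or the circuit board is moved by more than 20 mm (distance of any of heatsink_mid, meter_mid, board_mid from where it was at the start of the episode above 0.02 m).
It fails at once if the spool is let fall down the vacant post (faster than 0.5 m/s there) (horizontal distance between spool_mid and stand_free_seat below 0.012 m and z of spool_mid in the frame of stand_free_seat below 0.08 m and linear speed of spool above 0.5 m/s).
It also fails if it takes over 54 s, if anything falls off the work surface, if the arm or the gripper's body presses on something with over 40 N, if the wrist force passes 120 N, or if a joint passes its speed limit or range.

ROBOT

A 6-joint arm with a two-finger parallel gripper is mounted at the origin on the work surface. World frame = base frame: x ahead of the robot, y to its left, z up, the work surface at z = 0. Lengths are in m, angles in rad, forces in N, time in s.
With the tool pointing down it reaches from about 0.4 to 0.825 m from the base axis. Payload 7 kg.
Tool frame: the origin (TCP) lies at the very end of the fingers, on their centre line; the grasp point (between the pads) lies 19 mm behind it; z points along the fingers, y is the direction in which the jaws open and shut (so a half turn about z gives the same grasp; the last joint's range is limited). The gripper opens to 88 mm and grips with 3 to 60 N. Pads are 19 mm wide; open, the fingers measure 130 mm over their backs; the gripper's body (78 mm by 193 mm) begins 47 mm behind the grasp point.
Start: joints at [1.418, 0.359, 0.012, 0, -1.224, -0.288], TCP at [0.288, 0.61, 0.227] pointing down, gripper open.
Joint ranges: [-3.07, 3.07], [-1.43, 2.12], [-1.02, 1.25], [-3.03, 1.67], [-3.05, -0], [-3.03, 3.03]. Speed limits (rad/s): [2.39, 2.39, 3.01, 3.14, 3.14, 3.14].

INTERFACE

Orientations are given as [roll, pitch, yaw] about the fixed x, y, z axes, in that order (R = Rz(yaw) Ry(pitch) Rx(roll)).
In Python, from station import arm gives the robot as it stands.
- The arm moves only by the shell command python3 -m inch 'ROWS' [FORCE]. ROWS is text: rows parted by semicolons, each of 7 numbers parted by spaces: the closure, from 0 (fully open) to 1 (shut), then the shift along the tool's x, y, z each as a share of 300 mm, from -1 to 1, then the turn, a rotation vector about the tool's x, y, z each as a share of 60 degrees, from -1 to 1. In form: grip tx ty tz rx ry rz; .... A call has 1 to 12 rows; each row is the pose to reach, as a shift and turn from the pose commanded when the call began, along the tool's axes at that moment; what a row does not reach only later rows make up. A row lasts 1/10 s, in which the tool goes at most 50 mm and 8.59 degrees, less where a joint would pass 70% of its speed; a pose out of reach is approached as far as the arm can. A call with a number of a shift or a turn outside -1 to 1 is refused whole. A call with a gripper value outside its range is refused whole. The fingers move at their own pace and stop on an object; FORCE is the grip in N (left out, the last holds). Time passes only in rows, so rows that repeat a pose let the fingers close. It gives the time, the measured TCP pose, the force and the opening at its end, in the units of the state.
- arm.get_state(): the state, without advancing time (a new reading comes with each control period).
- arm.grab_frame(name): name is "scene" or "top" or "wrist"; returns a dict with "img" (480x640x3 uint8, red, green, blue), "range_z" (480x640 float32, m along the optical axis (not along the pixel's ray), 0 where there is no reading), "fx", "fy", "cx", "cy" (pixels), "dist" ([k1, k2, p1, p2, k3] as OpenCV has them; the pictures are not rectified), "extrinsics" (4x4, takes a point from world to camera coordinates); the wrist camera has in their place "tool_from_camera" (4x4, takes a point from camera to tool coordinates, whose origin is the TCP and whose axes are the flange's). Camera axes: x right, y up, looking along -z (the intrinsics and any distortion apply to the point x, -y, -z); pixel columns grow to the right and rows downward; lengths in m; the calibration is good to about 2 mm. A picture is of the moment at which its call begins: read the wrist's pose just before it.
- arm.job_done(): hands the job in, once; it reports no verdict.
The state is a dict: "t": time; "q": joint angles; "qd": joint speeds; "joint_efforts": joint torques, N m; "eef_pos": TCP position; "ee_rot": TCP orientation; "force": force on the tool from outside, world axes, zero at the start; "moment": the same for the moment, N m; "width": finger opening in m.
Only numpy, scipy, OpenCV 4.12 (cv2) and the standard library are available. Lean on these libraries where they do the work, as an engineer would, in place of code of your own. Each camera call takes 0.05 s, during which the arm holds its last target.

## Working session

There is one attempt and no reset: what is moved stays moved. The work goes in short steps, Python scripts to look and compute and a shell command to move; the robot and the scene stay as the last step left them, time stands still between calls to the robot, and variables do not carry over. Pictures are saved under pics/ and viewed, and the job is handed in when it is done.

```bash
ls; mkdir -p pics; cat > h.py <<'E'
import numpy as np,cv2,pickle
from scipy.spatial.transform import Rotation as R
from station import arm
def save(n,fn):
    s=arm.get_state(); f=arm.grab_frame(n); cv2.imwrite('pics/%s.png'%fn,f['img'][:,:,::-1]); f['state']=s
    pickle.dump(f,open('pics/%s.pkl'%fn,'wb')); return f
def load(fn): return pickle.load(open('pics/%s.pkl'%fn,'rb'))
def w2c(f):
    if 'extrinsics' in f: return np.array(f['extrinsics'])
    s=f['state']; T=np.eye(4); T[:3,:3]=R.from_euler('xyz',s['ee_rot']).as_matrix(); T[:3,3]=s['eef_pos']
    return np.linalg.inv(T@np.array(f['tool_from_camera']))
def ray(f,u,v):
    K=np.array([[f['fx'],0,f['cx']],[0,f['fy'],f['cy']],[0,0,1]])
    p=cv2.undistortPoints(np.array([[[u,v]]],float),K,np.array(f['dist'],float))[0,0]
    C=np.linalg.inv(w2c(f)); d=C[:3,:3]@np.array([p[0],-p[1],-1.]); return C[:3,3],d
def onz(f,u,v,z):
    o,d=ray(f,u,v); return o+d*(z-o[2])/d[2]
def dep(f,u,v):
    o,d=ray(f,u,v); return o+d*f['range_z'][int(v),int(u)]
def proj(f,P):
    T=w2c(f);c=(T[:3,:3]@np.array(P).T).T+T[:3,3]
    K=np.array([[f['fx'],0,f['cx']],[0,f['fy'],f['cy']],[0,0,1]])
    q=np.stack([c[:,0],-c[:,1],-c[:,2]],1)
    return cv2.projectPoints(q,np.zeros(3),np.zeros(3),K,np.array(f['dist'],float))[0][:,0]
def cloud(f):
    h,w=f['range_z'].shape;K=np.array([[f['fx'],0,f['cx']],[0,f['fy'],f['cy']],[0,0,1]])
    vv,uu=np.mgrid[:h,:w];p=cv2.undistortPoints(np.stack([uu,vv],-1).reshape(-1,1,2).astype(float),K,np.array(f['dist'],float))[:,0]
    C=np.linalg.inv(w2c(f));d=np.c_[p[:,0],-p[:,1],-np.ones(len(p))]@C[:3,:3].T
    P=C[:3,3]+d*f['range_z'].reshape(-1,1);P[f['range_z'].reshape(-1)==0]=np.nan
    return P.reshape(h,w,3)
E
python3 - <<'E'
from h import *
for n in ['scene','top','wrist']:
    f=save(n,n+'0'); print(n,np.linalg.inv(w2c(f))[:3].round(3).tolist())
s=arm.get_state();print(s)
E
```

```text
pics
scene [[0.511, -0.703, 0.495, 1.038], [0.86, 0.421, -0.289, -0.267], [-0.005, 0.573, 0.819, 0.763]]
top [[0.006, 0.996, -0.088, 0.532], [-1.0, 0.006, 0.001, -0.027], [0.001, 0.088, 0.996, 0.946]]
wrist [[-0.427, 0.873, 0.237, 0.351], [-0.904, -0.412, -0.111, 0.58], [0.001, -0.262, 0.965, 0.383]]
{'t': 0.15, 'q': array([ 1.41810718e+00,  3.59207291e-01,  1.12656569e-02, -2.29900805e-04,
       -1.22411238e+00, -2.88105088e-01]), 'qd': array([ 0.00062529, -0.00461646,  0.00254983,  0.00105724, -0.00124428,
       -0.0008013 ]), 'joint_efforts': array([-9.04416192e-04, -5.83273315e+01,  2.93291277e+01,  7.00136483e+00,
        8.77517508e-03, -1.02459537e-04]), 'eef_pos': array([0.28786542, 0.61012587, 0.22585052]), 'ee_rot': array([ 3.14032538e+00, -1.50140830e-04, -4.40872396e-01]), 'force': array([ 0.45691379,  0.41935214, -0.48152711]), 'moment': array([ 0.02741105, -0.00140108,  0.03276909]), 'width': 0.08720234106985926}
```

View pics/scene0.png

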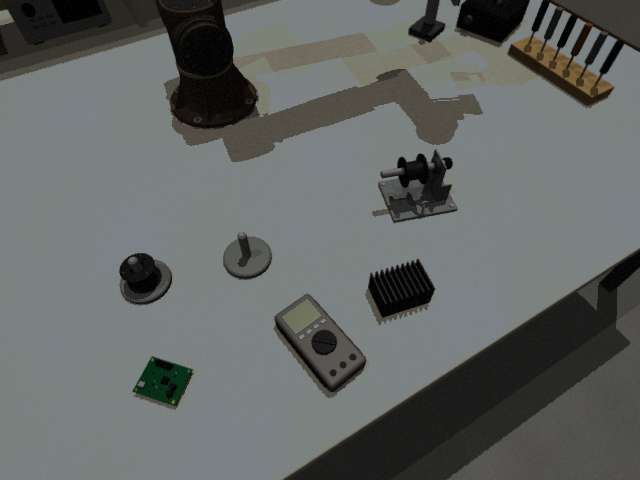

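View pics/top0.png

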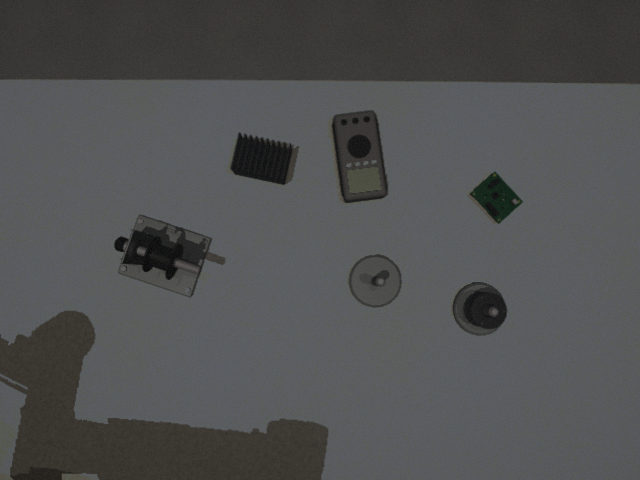

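View pics/wrist0.png

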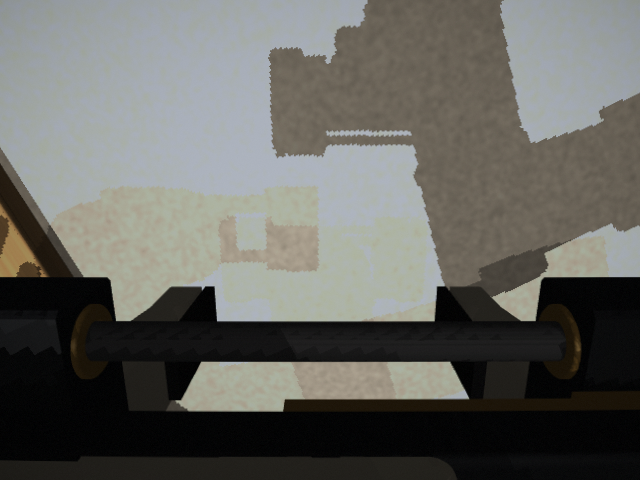

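The top view shows the dispenser at about (165,255), with the spindle tip near (197,267) pointing right. The vacant post is at (378,282) and the taken stand at (485,308). Next I'll zoom in and measure.

```bash
python3 - <<'E'
from h import *
a=load('top0');b=load('scene0')
A=cv2.resize(a['img'][205:310,105:235],(780,630),interpolation=cv2.INTER_CUBIC)
A=cv2.resize(A,(520,420));B=cv2.resize(b['img'][140:230,365:475],(520,420),interpolation=cv2.INTER_CUBIC)
I=np.vstack([A])[:, :, ::-1];I=np.clip(I*1.8,0,255).astype(np.uint8);J=np.clip(B[:,:,::-1]*1.8,0,255).astype(np.uint8)
cv2.imwrite('pics/za.png',cv2.resize(np.hstack([I,J]),(800,323)))
for f,n in((a,'top'),(b,'scene')):
    P=cloud(f)
    print(n,'bench z',np.nanmedian(P[300:340,200:300,2]) )
    sel=(P[...,2]>0.06)&(P[...,2]<0.13)&(P[...,0]>0.35)&(P[...,0]<0.8)
    m,l,st,c=cv2.connectedComponentsWithStats(sel.astype(np.uint8))
    for i in range(1,m):
        if st[i,4]>8: 
            q=P[l==i]; print(st[i],q.mean(0).round(3),q.min(0).round(3),q.max(0).round(3))
E
```

```text
top bench z 0.0004580255196924288
[ 114  230   88   50 1952] [0.567 0.247 0.104] [0.525 0.167 0.06 ] [0.609 0.32  0.126]
[374 276  11  10  91] [ 0.524 -0.143  0.081] [ 0.517 -0.152  0.061] [ 0.533 -0.135  0.087]
[485 306  17  11 119] [ 0.472 -0.342  0.078] [ 0.464 -0.365  0.06 ] [ 0.481 -0.334  0.088]
scene bench z 0.0007853660545226737
[557  26  16  24 176] [0.38  0.894 0.1  ] [0.367 0.886 0.061] [0.388 0.91  0.13 ]
[571  33  17  26 189] [0.427 0.894 0.1  ] [0.414 0.886 0.062] [0.436 0.907 0.13 ]
[585  42  18  25 194] [0.475 0.894 0.101] [0.463 0.885 0.061] [0.483 0.906 0.13 ]
[599  51  20  25 200] [0.523 0.893 0.1  ] [0.511 0.884 0.06 ] [0.531 0.906 0.13 ]
[ 380  149   73   39 1317] [0.575 0.244 0.1  ] [0.527 0.168 0.06 ] [0.612 0.32  0.126]
[237 232  11  14 110] [ 0.53  -0.146  0.076] [ 0.522 -0.154  0.06 ] [ 0.536 -0.137  0.088]
[128 256  13  15 129] [ 0.478 -0.343  0.076] [ 0.446 -0.355  0.06 ] [ 0.484 -0.335  0.087]
```

View pics/za.png

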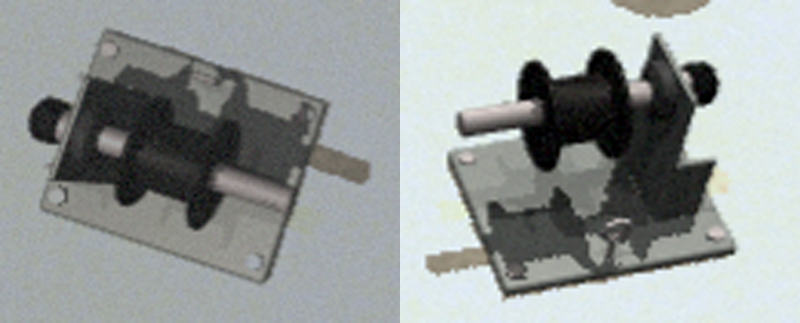

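The spool sits roughly mid-spindle, about 40 mm of rod is free beyond it, and the eyelet is behind it on the +x side. Next I'll fit the spindle axis, the flanges and the stands.

```bash
python3 - <<'E'
from h import *
for n in('top0','scene0'):
    f=load(n);P=cloud(f);g=f['img'].max(2)
    reg=(P[...,0]>.5)&(P[...,0]<.64)&(P[...,1]>.13)&(P[...,1]<.35)
    rod=reg&(P[...,2]>.085)&(P[...,2]<.107)&(g>75)
    q=P[rod];
    # PCA on outer rod with y<0.225
    c=q.mean(0);u,s,v=np.linalg.svd(q-c);d=v[0]*np.sign(-v[0][1])
    t=(q-c)@d
    print(n,len(q),c.round(4),d.round(4),'resid',s.round(3),'tip',(c+d*t.max()).round(4),'zmax',np.percentile(q[:,2],95))
    d2=d.copy();d2[2]=0;d2/=np.linalg.norm(d2)
    tip=c+d*t.max()
    sp=P[reg&(P[...,2]>.05)]; x=(sp-tip)@d2; perp=np.array([-d2[1],d2[0],0]);y=(sp-tip)@perp
    for b in np.arange(-.14,.01,.006):
        m=(x>=b)&(x<b+.006)
        if m.sum()>3: print('x %.3f n%d y %.3f..%.3f z %.3f..%.3f'%(b,m.sum(),y[m].min(),y[m].max(),sp[m,2].min(),sp[m,2].max()))
    # stand bases
    for nm,cx,cy in(('free',.527,-.145),('taken',.476,-.343)):
        m=(abs(P[...,0]-cx)<.07)&(abs(P[...,1]-cy)<.07)
        base=m&(P[...,2]>.007)&(P[...,2]<.017); post=m&(P[...,2]>.079)
        B=P[base][:,:2].astype(np.float32);cc,r=cv2.minEnclosingCircle(B)
        print(nm,'base circ',np.round(cc,4),round(r,4),'post',P[post].mean(0).round(4),P[post].min(0).round(4),P[post].max(0).round(4))
E
```

```text
top0 130 [0.5557 0.2167 0.1032] [-0.3093 -0.951  -0.0012] resid [0.49  0.024 0.018] tip [0.5411 0.1716 0.1031] zmax 0.10561625198002889
x -0.140 n62 y -0.011..0.030 z 0.055..0.110
x -0.134 n16 y -0.008..0.020 z 0.099..0.112
x -0.128 n310 y -0.029..0.031 z 0.051..0.117
x -0.122 n80 y -0.017..0.028 z 0.054..0.116
x -0.116 n106 y -0.016..0.017 z 0.091..0.115
x -0.110 n34 y -0.007..0.008 z 0.097..0.105
x -0.104 n28 y -0.007..0.008 z 0.096..0.106
x -0.098 n5 y -0.003..0.008 z 0.103..0.106
x -0.092 n205 y -0.031..0.034 z 0.069..0.126
x -0.086 n116 y -0.030..0.032 z 0.069..0.123
x -0.080 n80 y -0.019..0.021 z 0.090..0.114
x -0.074 n79 y -0.019..0.021 z 0.091..0.114
x -0.068 n81 y -0.019..0.020 z 0.092..0.114
x -0.062 n82 y -0.019..0.020 z 0.092..0.113
x -0.056 n51 y -0.018..0.020 z 0.094..0.113
x -0.050 n202 y -0.031..0.033 z 0.063..0.126
x -0.044 n139 y -0.029..0.032 z 0.067..0.124
x -0.038 n32 y -0.007..0.009 z 0.094..0.105
x -0.032 n31 y -0.007..0.009 z 0.096..0.105
x -0.026 n35 y -0.007..0.009 z 0.096..0.106
x -0.020 n32 y -0.007..0.009 z 0.093..0.106
x -0.014 n31 y -0.007..0.009 z 0.09
[... 1093 characters left out ...]
0.080..0.112
x -0.056 n17 y -0.015..0.031 z 0.078..0.123
x -0.050 n246 y -0.032..0.033 z 0.060..0.125
x -0.044 n17 y -0.005..0.007 z 0.094..0.106
x -0.038 n23 y -0.006..0.008 z 0.092..0.106
x -0.032 n20 y -0.002..0.008 z 0.093..0.105
x -0.026 n22 y -0.005..0.007 z 0.091..0.104
x -0.020 n18 y -0.005..0.008 z 0.094..0.103
x -0.014 n20 y -0.005..0.008 z 0.091..0.105
x -0.008 n21 y -0.004..0.006 z 0.092..0.104
x -0.002 n15 y -0.007..0.006 z 0.090..0.103
free base circ [ 0.5264 -0.1453] 0.0508 post [ 0.5283 -0.1456  0.0834] [ 0.5219 -0.1537  0.079 ] [ 0.534  -0.1369  0.0875]
taken base circ [ 0.4745 -0.3431] 0.0509 post [ 0.477  -0.343   0.0832] [ 0.4695 -0.3517  0.0796] [ 0.4836 -0.3348  0.0874]
```

```bash
python3 -m inch '0 0.93 0.5 0 0 0 0.95;0 0.93 0.5 0 0 0 0.95;0 0.93 0.5 0 0 0 0.95;0 0.93 0.5 0 0 0 0.95;0 0.93 0.5 0 0 0 0.95;0 0.93 0.5 0 0 0 0.95;0 0.93 0.5 0 0 0 0.95;0 0.93 0.5 0 0 0 0.95;0 0.93 0.5 0 0 0 0.95;0 0.93 0.5 0 0 0 0.95'
cat >> h.py <<'E'
def want(pos,rot=None):
    s=arm.get_state();M=R.from_euler('xyz',s['ee_rot'])
    t=M.inv().apply(np.array(pos)-s['eef_pos'])/.3
    r=np.zeros(3) if rot is None else np.degrees((M.inv()*rot).as_rotvec())/60
    print('shift',t.round(3),'turn',r.round(3),'| pos',s['eef_pos'].round(4),'rpy',s['ee_rot'].round(4),'q',s['q'].round(3),'t',s['t'],'w',round(s['width'],4),'F',s['force'].round(2))
down=lambda yaw:R.from_euler('xyz',[np.pi,0,yaw])
E
python3 -c "
from h import *
want([.556,.212,.24],down(-1.88))"
```

```text
t: 1.15
eef_pos: [0.4759, 0.3564, 0.2264]
ee_rot: [3.141, -0.0, -1.433]
force: [-0.2, 0.1, -0.7]
width: 0.0873
shift [ 0.513 -0.199 -0.045] turn [ 0.    -0.     0.426] | pos [0.4759 0.3564 0.2264] rpy [ 3.1414 -0.     -1.4335] q [ 0.971  0.228 -0.172 -0.    -1.171 -0.834] t 1.15 w 0.0873 F [-0.24  0.05 -0.71]
```

```bash
python3 -m inch '0 0.51 -0.2 -0.05 0 0 0.43;0 0.51 -0.2 -0.05 0 0 0.43;0 0.51 -0.2 -0.05 0 0 0.43;0 0.51 -0.2 -0.05 0 0 0.43;0 0.51 -0.2 -0.05 0 0 0.43;0 0.51 -0.2 -0.05 0 0 0.43'
python3 - <<'E'
from h import *
f=save('wrist','w1');print(f['state']['eef_pos'],f['state']['ee_rot'])
cv2.imwrite('pics/w1b.png',np.clip(f['img'][:,:,::-1]*1.5,0,255))
E
```

```text
t: 1.75
eef_pos: [0.5561, 0.2131, 0.2413]
ee_rot: [3.141, 0.0, -1.884]
force: [-0.2, 0.3, -1.0]
width: 0.0873
[0.55608014 0.2130991  0.24131187] [ 3.14126170e+00  3.04637184e-05 -1.88413323e+00][ WARN:0@1.067] global loadsave.cpp:1063 imwrite_ Unsupported depth image for selected encoder is fallbacked to CV_8U.
```

View pics/w1b.png

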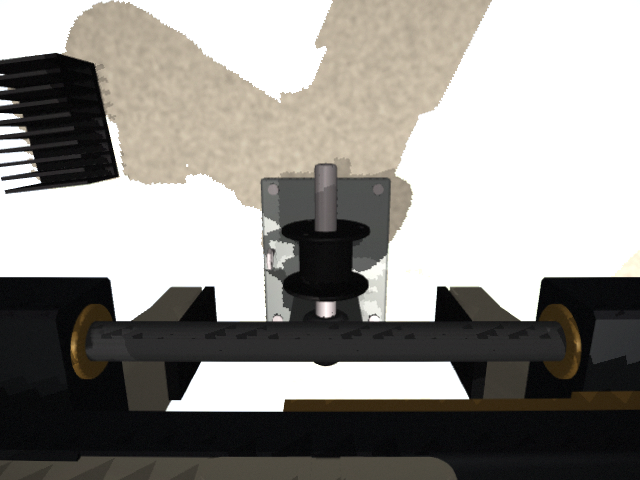

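The wrist view shows the spindle running straight up the picture, with its tip near (325,166). The spool flanges are at rows 231 and 285. I'll measure these in the tool frame.

```bash
python3 - <<'E'
from h import *
f=load('w1');P=cloud(f);s=f['state'];g=f['img'].max(2)
M=R.from_euler('xyz',s['ee_rot']).as_matrix()
Q=(P-s['eef_pos'])@M
reg=np.zeros(g.shape,bool);reg[155:318,270:385]=True
for r in (170,180,190,200,210,220,240,250,260,270,305,312):
    row=reg[r]&(P[r,:,2]>.08)
    c=np.where(row)[0]
    if len(c): 
        q=Q[r,c];print(r,c.min(),c.max(),'tool y mid by ray:',*(Q[r,c].mean(0).round(4)),'z max',P[r,c,2].max().round(4),'y',q[:,1].min().round(4),q[:,1].max().round(4))
# flanges
sp=reg&(P[...,2]>.06)&(P[...,2]<.14)
q=Q[sp];x=q[:,0]
for b in np.arange(-.06,.08,.004):
    m=(x>=b)&(x<b+.004)
    if m.sum():print('x %.3f n%d y %.4f..%.4f z %.4f..%.4f'%(b,m.sum(),q[m,1].min(),q[m,1].max(),s['eef_pos'][2]-q[m,2].max(),s['eef_pos'][2]-q[m,2].min()))
E
```

```text
170 315 336 tool y mid by ray: 0.0421 0.0012 0.1408 z max 0.1037 y -0.0061 0.0086
180 315 336 tool y mid by ray: 0.0352 0.0012 0.1408 z max 0.1024 y -0.0062 0.0086
190 315 336 tool y mid by ray: 0.0282 0.0012 0.1408 z max 0.1033 y -0.0062 0.0087
200 315 336 tool y mid by ray: 0.0211 0.0012 0.141 z max 0.1039 y -0.0063 0.0088
210 315 336 tool y mid by ray: 0.0139 0.0012 0.1412 z max 0.1032 y -0.0063 0.0088
220 315 336 tool y mid by ray: 0.0066 0.0012 0.1413 z max 0.1029 y -0.0064 0.0088
240 297 353 tool y mid by ray: -0.0027 0.0008 0.1205 z max 0.1238 y -0.0183 0.02
250 299 352 tool y mid by ray: -0.014 0.0012 0.1354 z max 0.111 y -0.0186 0.0211
260 300 352 tool y mid by ray: -0.0214 0.0016 0.1352 z max 0.111 y -0.0176 0.0213
270 300 351 tool y mid by ray: -0.0288 0.001 0.1349 z max 0.1111 y -0.0179 0.0204
305 316 336 tool y mid by ray: -0.0588 0.0016 0.1412 z max 0.1028 y -0.006 0.0093
312 308 343 tool y mid by ray: -0.0659 0.0012 0.1444 z max 0.1027 y -0.0125 0.015
x -0.060 n97 y -0.0060..0.0093 z 0.0940..0.1035
x -0.056 n30 y -0.0052..0.0069 z 0.0994..0.1035
x -0.048 n197 y -0.0305
[... 440 characters left out ...]
84..0.0211 z 0.0906..0.1117
x -0.008 n30 y -0.0259..0.0129 z 0.0795..0.1210
x -0.004 n1487 y -0.0311..0.0335 z 0.0615..0.1240
x 0.000 n142 y -0.0237..0.0289 z 0.0689..0.1233
x 0.004 n122 y -0.0064..0.0089 z 0.0945..0.1035
x 0.008 n119 y -0.0063..0.0088 z 0.0953..0.1033
x 0.012 n124 y -0.0063..0.0088 z 0.0948..0.1032
x 0.016 n121 y -0.0063..0.0088 z 0.0942..0.1036
x 0.020 n125 y -0.0063..0.0088 z 0.0950..0.1039
x 0.024 n126 y -0.0062..0.0087 z 0.0953..0.1031
x 0.028 n127 y -0.0062..0.0087 z 0.0953..0.1033
x 0.032 n123 y -0.0062..0.0087 z 0.0954..0.1031
x 0.036 n125 y -0.0062..0.0087 z 0.0951..0.1041
x 0.040 n129 y -0.0061..0.0086 z 0.0955..0.1037
x 0.044 n94 y -0.0062..0.0087 z 0.0934..0.1027
```

```bash
python3 -m inch '0 -0.076 0.004 0 0 0 0;0 -0.076 0.004 0.15 0 0 0;0 -0.076 0.004 0.3 0 0 0;0 -0.076 0.004 0.42 0 0 0;0 -0.076 0.004 0.52 0 0 0;0 -0.076 0.004 0.563 0 0 0;0 -0.076 0.004 0.563 0 0 0'
python3 -m inch '0.3 0 0 0 0 0 0;0.6 0 0 0 0 0 0;1 0 0 0 0 0 0;1 0 0 0 0 0 0;1 0 0 0 0 0 0;1 0 0 0 0 0 0' 12
python3 -c "
from h import *
want([.556,.212,.24],down(-1.88));f=save('wrist','w2');cv2.imwrite('pics/w2b.png',np.clip(f['img'][:,:,::-1]*1.5,0,255).astype(np.uint8))"
```

```text
t: 2.5
eef_pos: [0.5611, 0.235, 0.0708]
ee_rot: [3.14, -0.003, -1.884]
force: [-0.5, -1.2, 0.0]
width: 0.0881
t: 3.1
eef_pos: [0.5631, 0.2349, 0.0741]
ee_rot: [-3.14, 0.002, -1.886]
force: [-2.0, 1.3, 7.0]
width: 0.0671
shift [ 0.079 -0.002 -0.553] turn [-0.001  0.002 -0.005] | pos [0.5631 0.2349 0.0741] rpy [-3.1401e+00  2.1000e-03 -1.8857e+00] q [ 0.715  0.388 -0.326  0.    -0.855 -1.03 ] t 3.1 w 0.0671 F [-1.95  1.32  6.95]
```

View pics/w2b.png

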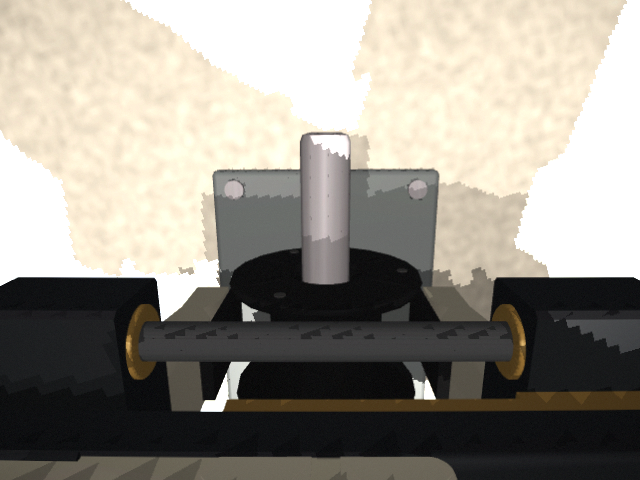

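```bash
python3 -m inch '1 0 0 0 0 0 0;1 0 0 0 0 0 0;1 0 0 0 0 0 0' 
python3 -c "
from h import *
want([.556,.212,.24],down(-1.88))"
```

```text
t: 3.45
eef_pos: [0.5631, 0.2349, 0.0741]
ee_rot: [-3.14, 0.002, -1.886]
force: [-2.4, 0.9, 6.7]
width: 0.0669
shift [ 0.079 -0.002 -0.553] turn [-0.001  0.002 -0.005] | pos [0.5631 0.2349 0.0741] rpy [-3.1401e+00  2.0000e-03 -1.8856e+00] q [ 0.715  0.388 -0.326  0.    -0.855 -1.03 ] t 3.45 w 0.0669 F [-2.37  0.88  6.68]
```

```bash
python3 - <<'E'
from h import *
f=load('w1');P=cloud(f);s=f['state']
M=R.from_euler('xyz',s['ee_rot']).as_matrix()
Q=(P-s['eef_pos'])@M
m=(Q[...,2]<.01)&(Q[...,2]>-.16)
for z in np.arange(-.13,.01,.01):
    for sg in(-1,1):
        k=m&(Q[...,2]>=z)&(Q[...,2]<z+.01)&(Q[...,1]*sg>.0)
        q=Q[k]
        if len(q)>5: print('z %.2f'%z,sg,len(q),'x %.3f..%.3f y %.3f..%.3f'%(q[:,0].min(),q[:,0].max(),q[:,1].min(),q[:,1].max()))
f=load('w2');P=cloud(f);s=f['state']
M=R.from_euler('xyz',s['ee_rot']).as_matrix()
Q=(P-s['eef_pos'])@M
for (u,v) in [(225,345),(215,380),(190,345),(185,390),(325,345),(325,300),(325,255),(325,380),(245,380),(228,380),(235,280),(410,270),(425,380)]:
    print(u,v,Q[v,u].round(4))
E
```

```text
z -0.12 -1 3165 x 0.024..0.028 y -0.044..-0.000
z -0.12 1 1940 x 0.025..0.028 y 0.000..0.018
z -0.11 -1 16402 x 0.023..0.028 y -0.051..-0.000
z -0.11 1 17454 x 0.021..0.028 y 0.000..0.051
z -0.10 -1 3151 x 0.020..0.039 y -0.060..-0.000
z -0.10 1 6554 x 0.022..0.039 y 0.000..0.058
z -0.09 -1 18703 x 0.013..0.040 y -0.063..-0.000
z -0.09 1 16383 x 0.016..0.040 y 0.000..0.062
z -0.08 -1 5076 x 0.005..0.040 y -0.070..-0.000
z -0.08 1 4484 x 0.009..0.040 y 0.000..0.069
z -0.07 -1 1193 x -0.002..0.039 y -0.071..-0.046
z -0.07 1 844 x 0.002..0.039 y 0.047..0.069
z -0.06 -1 827 x -0.009..0.012 y -0.048..-0.046
z -0.06 1 629 x -0.005..0.012 y 0.048..0.050
z -0.05 -1 983 x -0.011..0.006 y -0.048..-0.043
z -0.05 1 938 x -0.010..0.006 y 0.044..0.049
z -0.04 -1 461 x -0.010..0.012 y -0.061..-0.043
z -0.04 1 475 x -0.010..0.012 y 0.044..0.062
z -0.03 -1 705 x -0.010..0.012 y -0.060..-0.043
z -0.03 1 724 x -0.010..0.012 y 0.044..0.062
z -0.02 -1 696 x 0.001..0.012 y -0.059..-0.043
z -0.02 1 660 x 0.000..0.012 y 0.044..0.061
z -0.01 -1 526 x -0.004..0.012 y -0.059..-0.043
z -0.01 1 500 x -0.004..0.012 y 0.044..0.061
z -0.00 -1 22 x -0.004..0.010 y -0.047..-0.043
z -0.00 1 22 x -0.004..0.010 y 0.045..0.048
225 345 [ 0.0292 -0.0192 -0.0819]
215 380 [-0.0033 -0.0327 -0.0439]
190 345 [ 0.0297 -0.0257 -0.083 ]
185 390 [ 0.0031 -0.0367 -0.0584]
325 345 [ 0.0296  0.0005 -0.0827]
325 300 [ 0.0226  0.0005 -0.0435]
325 255 [ 0.0316  0.0006 -0.0286]
325 380 [-0.0082  0.0005 -0.0363]
245 380 [-0.0198 -0.029  -0.0184]
228 380 [-0.0753 -0.0573  0.0674]
235 280 [ 0.022  -0.029  -0.0251]
410 270 [ 0.0225  0.0302 -0.0166]
425 380 [-0.08    0.0625  0.0743]
```

```bash
python3 - <<'E'
from h import *
f=save('scene','s2')
B=cv2.resize(f['img'][90:230,345:485],(700,700),interpolation=cv2.INTER_CUBIC)[:600]
cv2.imwrite('pics/s2z.png',np.clip(B[:,:,::-1]*2.2,0,255).astype(np.uint8))
E
```

```text
(no output)
```

View pics/s2z.png

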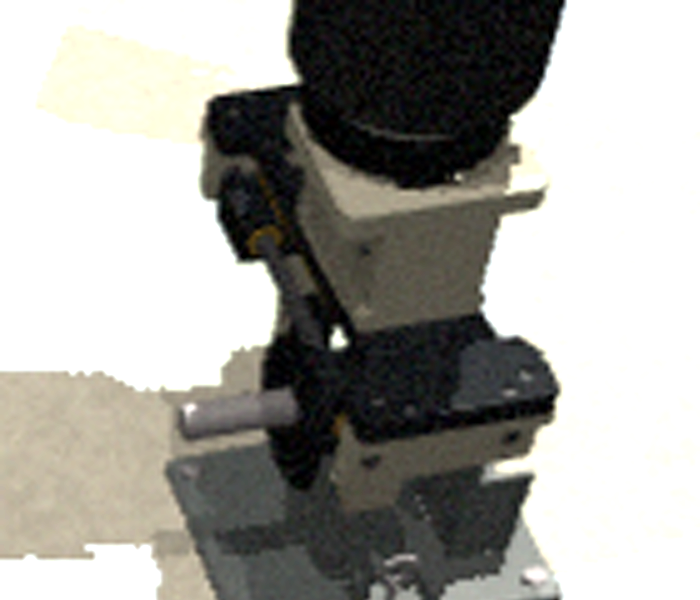

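```bash
python3 -c "
from h import *
s=arm.get_state();print(s['moment'],s['joint_efforts'].round(2),s['q'].round(3))"
python3 -m inch '0 0 0 0 0 0 0;0 0 0 0 0 0 0;0 0 0 0 0 0 0;0 0 0 0 0 0 0;0 0 0 0 0 0 0'
python3 -m inch '0 0 0 -0.02 0 0 0;0 0 0 -0.02 0 0 0;1 0 0 -0.02 0 0 0;1 0 0 -0.02 0 0 0;1 0 0 -0.02 0 0 0;1 0 0 -0.02 0 0 0;1 0 0 -0.02 0 0 0;1 0 0 -0.02 0 0 0;1 0 0 -0.02 0 0 0;1 0 0 -0.02 0 0 0' 20
python3 -c "
from h import *
s=arm.get_state();print(s['moment'],s['joint_efforts'].round(2),s['q'].round(3))"
```

```text
[ 0.53894417  0.58890117 -0.01677588] [-1.140e+00 -5.080e+01  2.153e+01  5.290e+00  1.700e-01  1.000e-02] [ 0.715  0.388 -0.326  0.    -0.855 -1.03 ]
t: 4.0
eef_pos: [0.5623, 0.2341, 0.0725]
ee_rot: [3.141, -0.0, -1.886]
force: [0.1, 1.2, -0.5]
width: 0.087
t: 5.0
eef_pos: [0.5623, 0.2343, 0.0786]
ee_rot: [3.142, -0.0, -1.886]
force: [-0.1, 0.6, 0.2]
width: 0.0665
[ 0.07492784  0.02102202 -0.03175384] [-4.000e-02 -5.471e+01  2.391e+01  5.760e+00 -1.000e-02 -0.000e+00] [ 0.715  0.383 -0.321 -0.    -0.867 -1.03 ]
```

```bash
python3 -m inch '1 0 0 -0.012 0 0 0;1 0 0 -0.012 0 0 0;1 0.04 0 -0.012 0 0 0;1 0.08 0 -0.012 0 0 0' 25
python3 -c "
from h import *
f=save('wrist','w3');cv2.imwrite('pics/w3b.png',np.clip(f['img'][:,:,::-1]*1.5,0,255).astype(np.uint8))"
```

```text
t: 5.4
eef_pos: [0.5544, 0.2108, 0.0821]
ee_rot: [3.141, -0.0, -1.886]
force: [-0.7, 0.2, -1.5]
width: 0.0664
```

View pics/w3b.png

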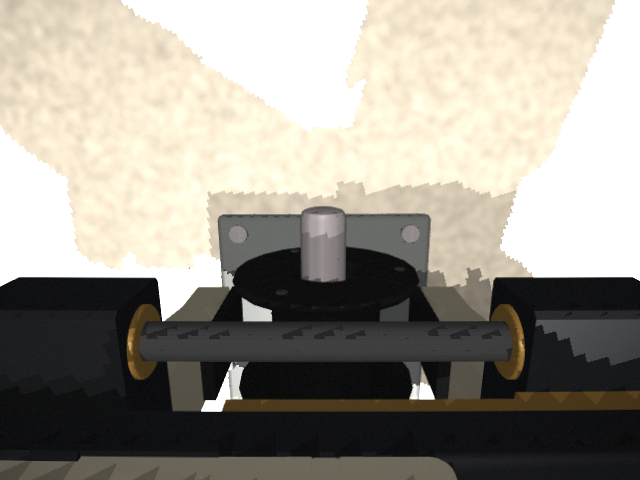

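The spool is following the gripper: its flange stayed put in the picture while the rod shortened. I'll keep sliding.

```bash
python3 -m inch '1 0.06 0 0 0 0 0;1 0.12 0 0 0 0 0;1 0.18 0 0 0 0 0;1 0.24 0 0 0 0 0;1 0.3 0 0 0 0 0;1 0.34 0 0 0 0 0;1 0.34 0 0 0 0 0;1 0.34 0 0 0 0 0'
python3 -c "
from h import *
f=save('wrist','w4');cv2.imwrite('pics/w4b.png',np.clip(f['img'][:,:,::-1]*1.5,0,255).astype(np.uint8))
want([.47,.04,.12],down(-1.886))"
```

```text
t: 6.25
eef_pos: [0.5236, 0.1143, 0.0825]
ee_rot: [-3.141, 0.0, -1.886]
force: [0.6, 0.6, -1.1]
width: 0.0663
shift [ 0.292  0.093 -0.125] turn [-0.  0. -0.] | pos [0.5237 0.1147 0.0824] rpy [-3.1411e+00  5.0000e-04 -1.8860e+00] q [ 0.582  0.274 -0.481  0.    -0.816 -0.897] t 6.3 w 0.0664 F [ 0.35  0.9  -1.07]
```

View pics/w4b.png

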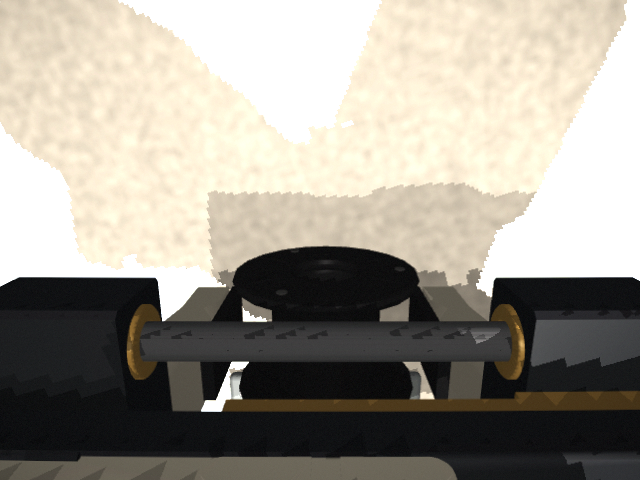

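```bash
python3 -c "
from h import *
want([.47,-.02,.16],down(-2.764))"
```

```text
shift [ 0.482  0.031 -0.259] turn [-0.     0.001  0.838] | pos [0.5237 0.1147 0.0824] rpy [-3.1411e+00  5.0000e-04 -1.8860e+00] q [ 0.582  0.274 -0.481  0.    -0.816 -0.897] t 6.3 w 0.0664 F [ 0.35  0.9  -1.07]
```

```bash
python3 -m inch '1 0.1 0.005 -0.1 0 0 0.1;1 0.2 0.01 -0.18 0 0 0.2;1 0.3 0.02 -0.26 0 0 0.33;1 0.4 0.03 -0.26 0 0 0.46;1 0.48 0.03 -0.26 0 0 0.58;1 0.48 0.03 -0.26 0 0 0.7;1 0.48 0.03 -0.26 0 0 0.84;1 0.48 0.03 -0.26 0 0 0.84;1 0.48 0.03 -0.26 0 0 0.84'
python3 -c "
from h import *
T=down(-2.764)*R.from_euler('y',65,degrees=True)
c=np.array([.47,-.02,.06]); # spool centre
print(T.apply([1,0,0]),T.apply([0,0,1]))
want(c+T.apply([0,0,.0124]),T)
want(c+[0,0,.06]+(down(-2.764)*R.from_euler('y',32,degrees=True)).apply([0,0,.0124]),down(-2.764)*R.from_euler('y',32,degrees=True))"
```

```text
t: 7.2
eef_pos: [0.4704, -0.0192, 0.1603]
ee_rot: [-3.142, 0.0, -2.761]
force: [-0.1, 0.2, 0.2]
width: 0.0666
[-0.39284687 -0.1558125   0.90630779] [-0.84246282 -0.33414098 -0.42261826]
shift [ 0.04  -0.002  0.352] turn [-0.002  1.083  0.003] | pos [ 0.4704 -0.0192  0.1603] rpy [-3.1415e+00  1.0000e-04 -2.7606e+00] q [ 0.379  0.077 -0.519  0.    -0.975 -1.569] t 7.2 w 0.0666 F [-0.08  0.15  0.2 ]
shift [ 0.024 -0.002  0.169] turn [-0.001  0.533  0.003] | pos [ 0.4704 -0.0192  0.1603] rpy [-3.1415e+00  1.0000e-04 -2.7606e+00] q [ 0.379  0.077 -0.519  0.    -0.975 -1.569] t 7.2 w 0.0666 F [-0.08  0.15  0.2 ]
```

```bash
python3 -m inch '1 0.02 0 0.05 0 0.14 0;1 0.02 0 0.1 0 0.28 0;1 0.02 0 0.15 0 0.42 0;1 0.03 0 0.15 0 0.56 0;1 0.03 0 0.2 0 0.7 0;1 0.04 0 0.2 0 0.84 0;1 0.04 0 0.2 0 0.95 0;1 0.04 0 0.2 0 0.95 0;1 0.04 0 0.2 0 0.95 0'
python3 -c "
from h import *
T=down(-2.764)*R.from_euler('y',66,degrees=True)
c=np.array([.47,-.02,.045])
want(c+T.apply([0,0,.0124]),T)
f=save('wrist','w5');cv2.imwrite('pics/w5b.png',np.clip(f['img'][:,:,::-1]*1.5,0,255).astype(np.uint8))
f=save('scene','s5');cv2.imwrite('pics/s5b.png',np.clip(f['img'][:,:,::-1]*1.5,0,255).astype(np.uint8))"
```

```text
t: 8.1
eef_pos: [0.4591, -0.0238, 0.0985]
ee_rot: [3.138, -0.996, -2.761]
force: [0.1, -0.4, 0.2]
width: 0.0661
shift [-0.164 -0.002  0.106] turn [0.    0.149 0.002] | pos [ 0.4591 -0.0238  0.0985] rpy [ 3.1381 -0.996  -2.7606] q [ 3.780e-01  7.550e-01 -4.500e-02 -1.000e-03 -1.767e+00 -1.569e+00] t 8.1 w 0.0661 F [ 0.09 -0.44  0.24]
```

View pics/w5b.png

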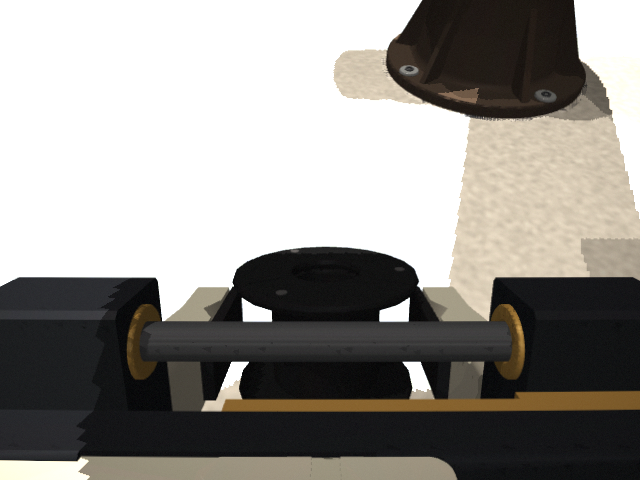

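View pics/s5b.png

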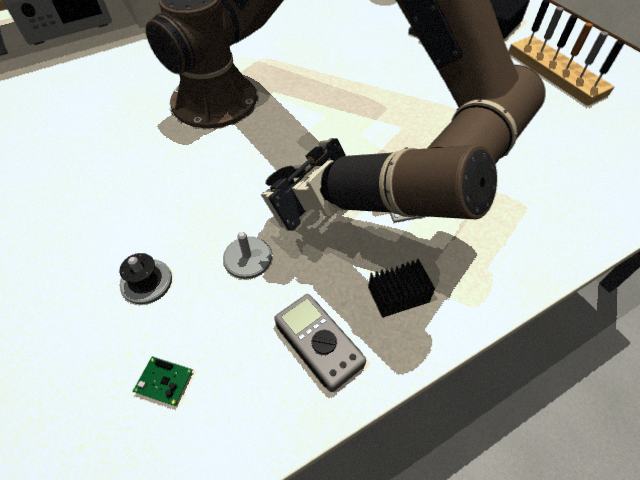

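```bash
python3 - <<'E'
from h import *
f=load('s5');P=cloud(f)
for u,v in [(482,182),(470,155),(488,208),(470,212),(440,180),(480,120),(510,120),(530,95),(545,85),(470,95),(395,180),(345,185),(520,140),(505,105)]:
    print(u,v,P[v,u].round(3))
m=(P[...,2]>.13)&(P[...,0]>.5)&(P[...,1]>.1)
q=P[m]
for y in np.arange(-.1,.5,.04):
    k=(q[:,1]>=y)&(q[:,1]<y+.04)
    if k.sum(): print('y%.2f'%y,k.sum(),q[k].min(0).round(3),q[k].max(0).round(3))
m=(P[...,2]>.02)&(P[...,2]<.12)&(P[...,0]>.6)
n,l,st,c=cv2.connectedComponentsWithStats(m.astype(np.uint8))
for i in range(1,n):
    if st[i,4]>50: print(st[i],P[l==i].min(0).round(3),P[l==i].max(0).round(3))
E
```

```text
482 182 [0.805 0.113 0.342]
470 155 [0.781 0.101 0.376]
488 208 [0.824 0.12  0.305]
470 212 [0.825 0.081 0.322]
440 180 [0.779 0.062 0.35 ]
480 120 [0.719 0.183 0.353]
510 120 [0.736 0.228 0.345]
530 95 [0.707 0.3   0.342]
545 85 [0.429 0.826 0.003]
470 95 [0.667 0.212 0.351]
395 180 [0.723 0.038 0.313]
345 185 [0.646 0.007 0.248]
520 140 [ 0.554  0.606 -0.002]
505 105 [0.713 0.237 0.353]
y0.10 1657 [0.686 0.1   0.301] [0.831 0.14  0.38 ]
y0.14 2427 [0.519 0.14  0.309] [0.812 0.18  0.465]
y0.18 5357 [0.55  0.18  0.301] [0.768 0.22  0.467]
y0.22 2965 [0.608 0.22  0.28 ] [0.753 0.26  0.463]
y0.26 1321 [0.605 0.26  0.299] [0.74  0.3   0.452]
y0.30 677 [0.646 0.3   0.299] [0.725 0.34  0.365]
y0.34 44 [0.687 0.34  0.303] [0.709 0.348 0.346]
[ 369  259   66   54 2143] [0.711 0.016 0.02 ] [0.801 0.129 0.06 ]
[ 274  293   92   97 4430] [ 0.677 -0.167  0.02 ] [ 0.853 -0.062  0.05 ]
[155 359  17   9  87] [ 0.652 -0.38   0.02 ] [ 0.676 -0.356  0.027]
[165 382  11  15  78] [ 0.705 -0.381  0.02 ] [ 0.723 -0.363  0.03 ]
```

```bash
python3 -c "
from h import *
T=down(-2.764)*R.from_euler('y',66,degrees=True)
c=np.array([.47,-.02,.038])
want(c+T.apply([0,0,.0124]),T)"
```

```text
shift [-0.19  -0.001  0.124] turn [0.001 0.154 0.001] | pos [ 0.4594 -0.0239  0.101 ] rpy [ 3.1398 -0.9912 -2.7627] q [ 3.780e-01  7.500e-01 -4.500e-02 -1.000e-03 -1.767e+00 -1.570e+00] t 8.2 w 0.0663 F [-0.25 -0.03 -0.23]
```

```bash
python3 -m inch '1 -0.04 0 0.03 0 0.05 0;1 -0.08 0 0.06 0 0.1 0;1 -0.12 0 0.09 0 0.15 0;1 -0.15 0 0.11 0 0.154 0;1 -0.17 0 0.12 0 0.154 0;1 -0.19 0 0.124 0 0.154 0;1 -0.19 0 0.124 0 0.154 0;1 -0.19 0 0.124 0 0.154 0'
python3 -c "
from h import *
T=down(-2.764)*R.from_euler('y',66,degrees=True)
c=np.array([.47,-.02,.033])
want(c+T.apply([0,0,.0124]),T)
f=save('wrist','w6');cv2.imwrite('pics/w6b.png',np.clip(f['img'][:,:,::-1]*1.5,0,255).astype(np.uint8))
f=save('scene','s6');cv2.imwrite('pics/s6b.png',np.clip(f['img'][:,:,::-1]*1.5,0,255).astype(np.uint8))"
```

```text
t: 9.0
eef_pos: [0.4593, -0.024, 0.033]
ee_rot: [-3.142, -1.154, -2.765]
force: [0.5, -0.7, -0.6]
width: 0.0662
shift [-0.016 -0.001  0.007] turn [ 0.001 -0.002 -0.001] | pos [ 0.4593 -0.024   0.033 ] rpy [-3.1416 -1.1538 -2.7654] q [ 3.770e-01  9.350e-01  1.200e-02 -1.000e-03 -1.802e+00 -1.571e+00] t 9.0 w 0.0662 F [ 0.53 -0.68 -0.6 ]
```

View pics/s6b.png

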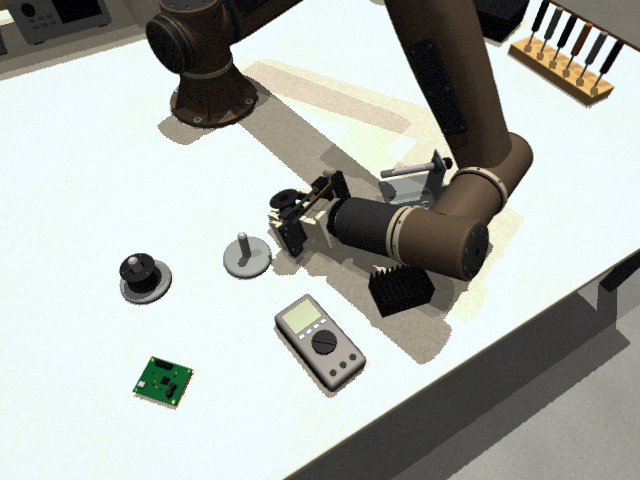

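```bash
python3 -m inch '1 -0.006 0 0.003 0 0 0;1 -0.013 0 0.006 0 0 0;1 -0.013 0 0.006 0 0 0;1 -0.013 0 0.006 0 0 0'
python3 -c "
from h import *
s=arm.get_state();print(s['force'],s['eef_pos'])"
```

```text
t: 9.5
eef_pos: [0.4594, -0.024, 0.0301]
ee_rot: [-3.14, -1.157, -2.765]
force: [4.3, 4.4, 11.4]
width: 0.0665
[ 4.32681507  4.42757963 11.4024644 ] [ 0.45939438 -0.0240049   0.03009715]
```

Contact with the bench (11 N). I'll ease up 1 mm and open.

```bash
python3 -m inch '1 0.004 0 -0.002 0 0 0;1 0.004 0 -0.002 0 0 0;0 0.004 0 -0.002 0 0 0;0 0.004 0 -0.002 0 0 0;0 0.004 0 -0.002 0 0 0;0 0.004 0 -0.002 0 0 0;0 0.004 0 -0.002 0 0 0;0 0.004 0 -0.002 0 0 0;0 0.004 0 -0.002 0 0 0;0 0.004 0 -0.002 0 0 0;0 0.004 0 -0.002 0 0 0'
python3 -c "
from h import *
f=save('wrist','w7');cv2.imwrite('pics/w7b.png',np.clip(f['img'][:,:,::-1]*1.5,0,255).astype(np.uint8))
f=save('scene','s7');cv2.imwrite('pics/s7b.png',np.clip(cv2.resize(f['img'][150:270,230:390],(800,600))[:,:,::-1]*1.5,0,255).astype(np.uint8))"
```

```text
t: 10.6
eef_pos: [0.4588, -0.0241, 0.0292]
ee_rot: [3.142, -1.156, -2.765]
force: [-0.8, -0.5, 0.0]
width: 0.0873
```

View pics/w7b.png

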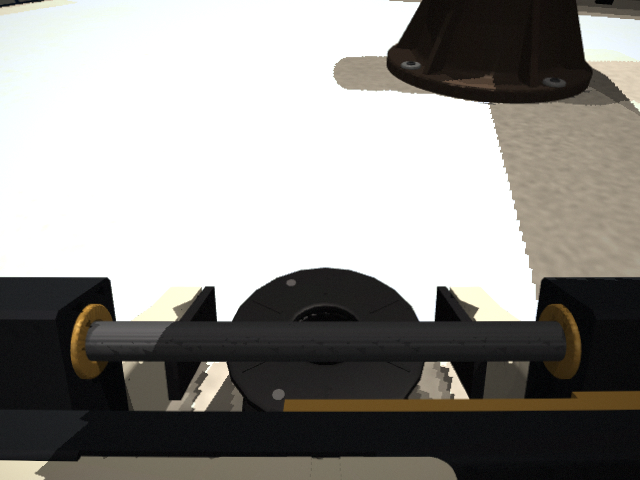

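View pics/s7b.png

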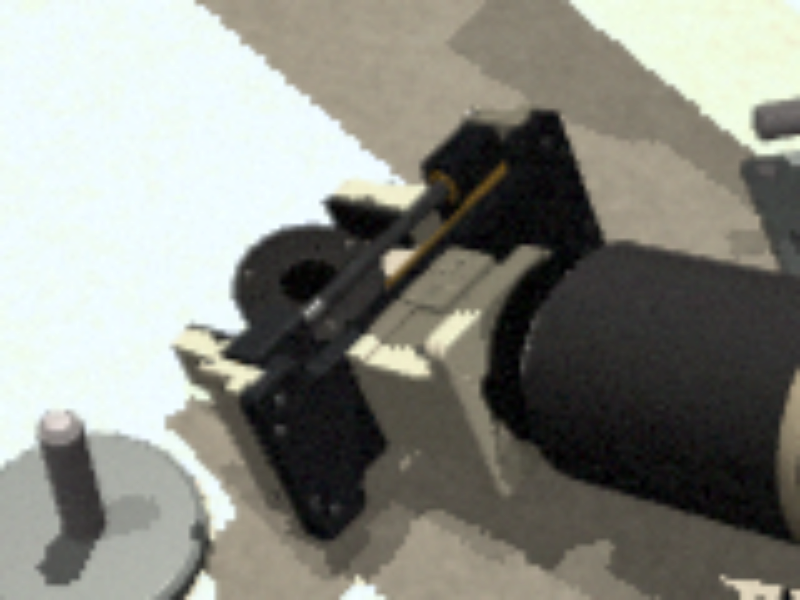

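```bash
python3 - <<'E'
from h import *
for n in('w7','s7'):
    f=load(n);P=cloud(f)
    m=(abs(P[...,0]-.475)<.05)&(abs(P[...,1]+.015)<.05)&(f['img'].max(2)<70)&(P[...,2]>.035)&(P[...,2]<.055)
    n_,l,st,c=cv2.connectedComponentsWithStats(m.astype(np.uint8));i=1+st[1:,4].argmax();q=P[l==i]
    A=np.c_[q[:,:2],np.ones(len(q))];co=np.linalg.lstsq(A,q[:,2],rcond=None)[0];print(n,len(q),co.round(3),q.min(0).round(4),q.max(0).round(4),np.median(q[:,2]))
E
```

```text
w7 7272 [-0.002  0.002  0.046] [ 0.4811 -0.0394  0.0418] [0.5144 0.0176 0.0473] 0.04540724324128917
s7 278 [-0.012 -0.02   0.051] [ 0.453  -0.0471  0.0351] [0.4953 0.0159 0.0498] 0.04600378629764407
```

It's standing flat (top face at z=0.046, slope below 0.005). I'll retreat along the tool axis.

```bash
python3 -m inch '0 0 0 -0.1 0 0 0;0 0 0 -0.2 0 0 0;0 0 0 -0.3 0 0 0;0 0.1 0 -0.4 0 0 0;0 0.22 0 -0.4 0 -0.14 0;0 0.34 0 -0.4 0 -0.28 0;0 0.46 0 -0.4 0 -0.42 0;0 0.5 0 -0.4 0 -0.56 0;0 0.5 0 -0.4 0 -0.7 0;0 0.5 0 -0.4 0 -0.84 0'
python3 -c "
from h import *
want([.49,-.01,.22],down(-2.764))"
```

```text
t: 11.7
eef_pos: [0.5054, -0.0058, 0.2167]
ee_rot: [-3.141, -0.267, -2.765]
force: [0.6, -0.0, 0.2]
width: 0.0872
shift [0.054 0.006 0.003] turn [-0.    -0.255 -0.001] | pos [ 0.5054 -0.0058  0.2167] rpy [-3.1414 -0.2668 -2.7655] q [ 0.378  0.251 -0.196 -0.    -1.391 -1.572] t 11.7 w 0.0872 F [ 0.63 -0.02  0.17]
```

```bash
python3 -m inch '0 0.03 0 0 0 -0.13 0;0 0.05 0 0 0 -0.255 0;0 0.05 0 0 0 -0.255 0;0 0.05 0 0 0 -0.255 0'
python3 - <<'E'
from h import *
f=save('wrist','w8');cv2.imwrite('pics/w8b.png',np.clip(f['img'][:,:,::-1]*1.5,0,255).astype(np.uint8))
s=f['state'];print(s['eef_pos'],s['ee_rot'],s['q'].round(3))
E
```

```text
t: 12.1
eef_pos: [0.4906, -0.0116, 0.2204]
ee_rot: [-3.142, -0.007, -2.766]
force: [0.1, 0.2, 1.4]
width: 0.0876
[ 0.49055789 -0.01163125  0.22038566] [-3.14156362 -0.00732497 -2.76567872] [ 0.378  0.061 -0.387  0.    -1.13  -1.573]
```

View pics/w8b.png

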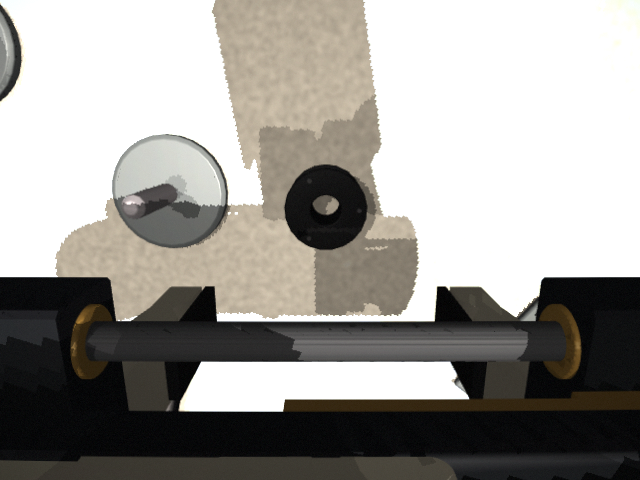

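The spool is upright at about (326,207). The vacant stand is at (170,191) with its post top at (134,206). I'll fit both.

```bash
python3 - <<'E'
from h import *
f=load('w8');P=cloud(f)
g=f['img'].max(2)
m=np.zeros(g.shape,np.uint8);m[155:260,275:375]=(P[155:260,275:375,2]>.04)
q=P[m>0];print(len(q),'median z',np.median(q[:,2]))
c,_=cv2.findContours(m,cv2.RETR_EXTERNAL,cv2.CHAIN_APPROX_NONE);c=max(c,key=cv2.contourArea)
pts=np.array([onz(f,u,v,.046)[:2] for u,v in c[:,0]],np.float32)
print('spool',cv2.minEnclosingCircle(pts),cv2.fitEllipse(pts))
(cx,cy),r=cv2.minEnclosingCircle(pts); print('tool-frame',R.from_euler('xyz',f['state']['ee_rot']).inv().apply(np.array([cx,cy,.046])-f['state']['eef_pos']))
m=np.zeros(g.shape,np.uint8);S=(slice(125,255),slice(100,235));m[S]=(P[S][...,2]>.007)
c,_=cv2.findContours(m,cv2.RETR_EXTERNAL,cv2.CHAIN_APPROX_NONE);c=max(c,key=cv2.contourArea)
pts=np.array([onz(f,u,v,.012)[:2] for u,v in c[:,0]],np.float32)
print('base',cv2.minEnclosingCircle(pts),cv2.fitEllipse(pts))
k=(P[S][...,2]>.08);q=P[S][k];print('posttop',k.sum(),q.mean(0),q.min(0),q.max(0))
k=(P[S][...,2]>.025)&(P[S][...,2]<.08);q=P[S][k];print('post',k.sum(),q.mean(0),q.min(0),q.max(0))
E
```

```text
4571 median z 0.045144880181218205
spool ((0.48084643483161926, -0.014772273600101471), 0.0327472947537899) ((0.48076117038726807, -0.014728807844221592), (0.06408927589654922, 0.06433010846376419), 25.838754653930664)
tool-frame [0.00890884 0.00064867 0.17445557]
base ((0.5221458673477173, -0.1434425711631775), 0.049609262496232986) ((0.5222570300102234, -0.14362028241157532), (0.09675417840480804, 0.0975181832909584), 18.974714279174805)
posttop 372 [ 0.52259303 -0.14405411  0.08272684] [ 0.51525205 -0.15287885  0.08000146] [ 0.53080075 -0.13693753  0.08624104]
post 698 [ 0.51932031 -0.14023784  0.05602632] [ 0.51437814 -0.15361166  0.02537534] [ 0.53172627 -0.13589318  0.07997654]
```

```bash
python3 -c "
from h import *
want([.4808,-.0147,.022],down(-2.764))"
```

```text
shift [0.031 0.002 0.659] turn [-0.    -0.008 -0.001] | pos [ 0.4913 -0.0113  0.2198] rpy [-3.1415 -0.0089 -2.7655] q [ 0.378  0.064 -0.386  0.    -1.13  -1.573] t 12.15 w 0.088 F [ 0.58 -0.14  0.23]
```

```bash
python3 -m inch '0 0.031 0.002 0.1 0 -0.009 0;0 0.031 0.002 0.23 0 -0.009 0;0 0.031 0.002 0.36 0 -0.009 0;0 0.031 0.002 0.48 0 -0.009 0;0 0.031 0.002 0.57 0 -0.009 0;0 0.031 0.002 0.63 0 -0.009 0;0 0.031 0.002 0.659 0 -0.009 0;0 0.031 0.002 0.659 0 -0.009 0;0 0.031 0.002 0.659 0 -0.009 0'
python3 -c "
from h import *
want([.4808,-.0147,.022],down(-2.764))"
```

```text
t: 13.05
eef_pos: [0.4814, -0.0146, 0.0215]
ee_rot: [-3.141, -0.001, -2.765]
force: [-0.6, 0.1, 0.3]
width: 0.0878
shift [ 0.002  0.    -0.002] turn [-0.    -0.001 -0.001] | pos [ 0.4814 -0.0146  0.0215] rpy [-3.1414e+00 -6.0000e-04 -2.7652e+00] q [ 0.38   0.288 -0.658  0.    -0.625 -1.574] t 13.05 w 0.0878 F [-0.61  0.08  0.34]
```

Close on the spool, then lift it.

```bash
python3 -m inch '0.5 0 0 0 0 0 0;1 0 0 0 0 0 0;1 0 0 0 0 0 0;1 0 0 0 0 0 0;1 0 0 0 0 0 0;1 0 0 0 0 0 0;1 0 0 0 0 0 0;1 0 0 0 0 0 0;1 0 0 -0.03 0 0 0;1 0 0 -0.1 0 0 0;1 0 0 -0.2 0 0 0;1 0 0 -0.3 0 0 0' 25
python3 -m inch '1 0 0 -0.1 0 0 0;1 0 0 -0.1 0 0 0;1 0 0 -0.1 0 0 0'
python3 - <<'E'
from h import *
f=save('wrist','w9');cv2.imwrite('pics/w9b.png',np.clip(f['img'][:,:,::-1]*1.5,0,255).astype(np.uint8))
want([.5223,-.1438,.14],down(-2.764))
E
```

```text
t: 14.25
eef_pos: [0.4801, -0.015, 0.1126]
ee_rot: [3.142, -0.001, -2.766]
force: [1.0, -0.3, -0.5]
width: 0.0666
t: 14.55
eef_pos: [0.4808, -0.0147, 0.1422]
ee_rot: [3.141, 0.002, -2.766]
force: [-0.3, -0.5, -1.0]
width: 0.0668
shift [ 0.027 -0.451  0.004] turn [ 0.     0.    -0.002] | pos [ 0.4802 -0.0149  0.1413] rpy [ 3.1412e+00  1.0000e-04 -2.7659e+00] q [ 3.790e-01  1.150e-01 -5.260e-01 -1.000e-03 -9.300e-01 -1.574e+00] t 14.6 w 0.0662 F [ 0.06 -0.04  0.27]
```

View pics/w9b.png

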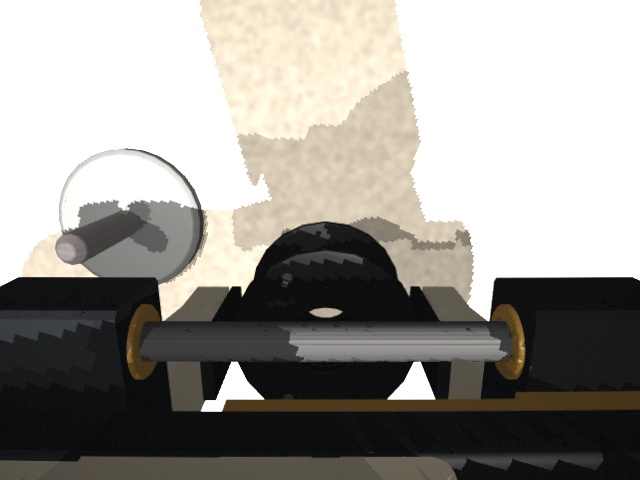

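```bash
python3 - <<'E'
from h import *
f=load('w9');P=cloud(f);s=f['state'];M=R.from_euler('xyz',s['ee_rot']).as_matrix();Q=(P-s['eef_pos'])@M
for S in[(slice(365,398),slice(270,390)),(slice(305,320),slice(260,395)),(slice(225,300),slice(255,400))]:
    q=Q[S].reshape(-1,3);q=q[(q[:,2]>-.06)&(q[:,2]<.05)]
    A=np.c_[q[:,:2],np.ones(len(q))];print(len(q),np.linalg.lstsq(A,q[:,2],rcond=None)[0].round(4),q.min(0).round(4),q.max(0).round(4))
for u,v in [(325,225),(325,240),(325,255),(325,262),(325,275),(325,290),(325,300),(325,312),(325,370),(325,390),(270,315),(380,315),(270,375),(380,375)]: print(u,v,Q[v,u].round(4))
E
```

```text
3942 [ 0.0143 -0.0034 -0.0227] [-0.0241 -0.02   -0.025 ] [-0.0091  0.0232 -0.0173]
1791 [-1.8747 -0.0035 -0.0035] [-0.0131 -0.0225 -0.0253] [0.0132 0.0236 0.0234]
9177 [ 0.0698 -0.0052 -0.0103] [ 0.0072 -0.0307 -0.0253] [0.0324 0.0317 0.0224]
325 225 [0.0308 0.     0.0197]
325 240 [0.0243 0.     0.0196]
325 255 [ 0.0303 -0.     -0.0232]
325 262 [ 0.0281 -0.     -0.0237]
325 275 [ 0.0235 -0.     -0.0234]
325 290 [ 0.0182 -0.     -0.0236]
325 300 [ 0.0147 -0.     -0.0238]
325 312 [-0.065   0.0002  0.1441]
325 370 [-0.0124 -0.     -0.0229]
325 390 [-0.0206 -0.     -0.0227]
270 315 [ 0.0088 -0.0188 -0.0229]
380 315 [ 0.0092  0.0187 -0.0238]
270 375 [-0.0144 -0.0196 -0.0228]
380 375 [-0.014   0.0195 -0.0235]
```

```bash
python3 - <<'E'
from h import *
f=load('w9');P=cloud(f);s=f['state'];M=R.from_euler('xyz',s['ee_rot']).as_matrix();Q=(P-s['eef_pos'])@M
m=(abs(Q[...,2]+.0234)<.003)&(abs(Q[...,1])<.036)&(Q[...,0]>0.005)&(Q[...,0]<.045)
pts=[]
for c in range(285,366,4):
    r=np.where(m[:,c])[0]; 
    if len(r): pts.append(Q[r.min(),c,:2])
pts=np.array(pts);
from scipy.optimize import least_squares
o=least_squares(lambda p:np.hypot(pts[:,0]-p[0],pts[:,1]-p[1])-.033,[0,0]);print('centre tool xy',o.x,np.abs(o.fun).max(),pts[::5])
# base of stand in this view
S=(slice(140,295),slice(50,210));m=np.zeros(P.shape[:2],np.uint8);m[S]=(P[S][...,2]>.006)&(P[S][...,2]<.02)
c,_=cv2.findContours(m,cv2.RETR_EXTERNAL,cv2.CHAIN_APPROX_NONE);c=max(c,key=cv2.contourArea)
p=np.array([onz(f,u,v,.012)[:2] for u,v in c[:,0]],np.float32);h=cv2.convexHull(p)[:,0]
o=least_squares(lambda a:np.hypot(h[:,0]-a[0],h[:,1]-a[1])-.05,[.52,-.14],loss='soft_l1',f_scale=.001);print('base',o.x,s['eef_pos'])
k=(P[S][...,2]>.08);q=P[S][k];print('top',q.mean(0),q.min(0),q.max(0))
E
```

```text
centre tool xy [-9.81509495e-04  7.26450773e-05] 0.00032640828661932575 [[ 2.92260124e-02 -1.32874182e-02]
 [ 3.12577618e-02 -6.63355553e-03]
 [ 3.21060291e-02 -1.80482245e-05]
 [ 3.11274981e-02  6.61797024e-03]
 [ 2.94396663e-02  1.31780788e-02]]
base [ 0.52205001 -0.14424385] [ 0.48077068 -0.01467581  0.14223338]
top [ 0.47691304 -0.08871795  0.18162959] [ 0.45680561 -0.15301172  0.08000147] [ 0.53143931 -0.05853441  0.22381715]
```

```bash
python3 -c "
from h import *
want([.5213,-.1444,.14],down(-2.766))"
```

```text
shift [ 0.031 -0.452  0.004] turn [0. 0. 0.] | pos [ 0.4802 -0.0149  0.1413] rpy [ 3.1412e+00  1.0000e-04 -2.7659e+00] q [ 3.790e-01  1.150e-01 -5.260e-01 -1.000e-03 -9.300e-01 -1.574e+00] t 14.6 w 0.0662 F [ 0.06 -0.04  0.27]
```

```bash
python3 -m inch '1 0 -0.1 0 0 0 0;1 0.01 -0.2 0 0 0 0;1 0.02 -0.3 0 0 0 0;1 0.03 -0.38 0 0 0 0;1 0.031 -0.43 0 0 0 0;1 0.031 -0.452 0.004 0 0 0;1 0.031 -0.452 0.004 0 0 0;1 0.031 -0.452 0.004 0 0 0;1 0.031 -0.452 0.004 0 0 0'
python3 - <<'E'
from h import *
want([.5213,-.1444,.14],down(-2.766))
f=save('wrist','w10');cv2.imwrite('pics/w10b.png',np.clip(f['img'][:,:,::-1]*1.5,0,255).astype(np.uint8))
f=save('scene','s10');cv2.imwrite('pics/s10b.png',np.clip(cv2.resize(f['img'][150:300,160:360],(800,600))[:,:,::-1]*1.5,0,255).astype(np.uint8))
want([.5213,-.1444,.14],down(-2.766))
E
```

```text
t: 15.5
eef_pos: [0.5216, -0.1436, 0.1402]
ee_rot: [3.141, -0.0, -2.765]
force: [-0.2, -0.8, 0.1]
width: 0.0663
shift [ 0.002 -0.002  0.001] turn [ 0.    -0.     0.001] | pos [ 0.5216 -0.1436  0.1402] rpy [ 3.1414e+00 -1.0000e-04 -2.7647e+00] q [ 0.094  0.214 -0.403 -0.    -0.953 -1.288] t 15.5 w 0.0663 F [-0.16 -0.75  0.1 ]
shift [ 0.003 -0.002  0.001] turn [-0.     0.     0.001] | pos [ 0.5218 -0.1436  0.1404] rpy [-3.1415e+00  4.0000e-04 -2.7645e+00] q [ 0.094  0.214 -0.403 -0.    -0.953 -1.287] t 15.6 w 0.0668 F [-0.23 -0.1   0.16]
```

View pics/w10b.png

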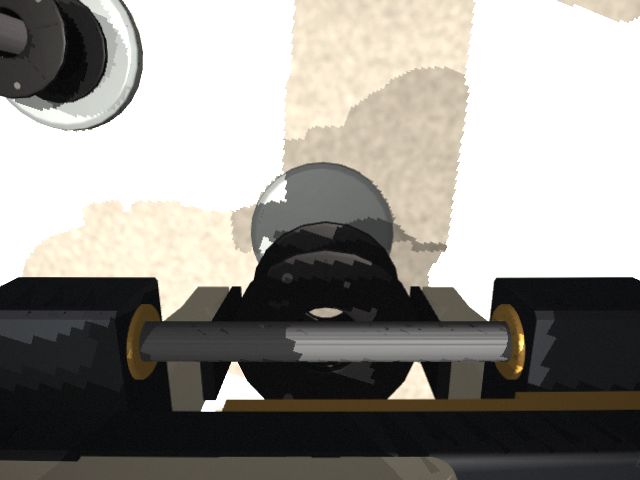

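View pics/s10b.png

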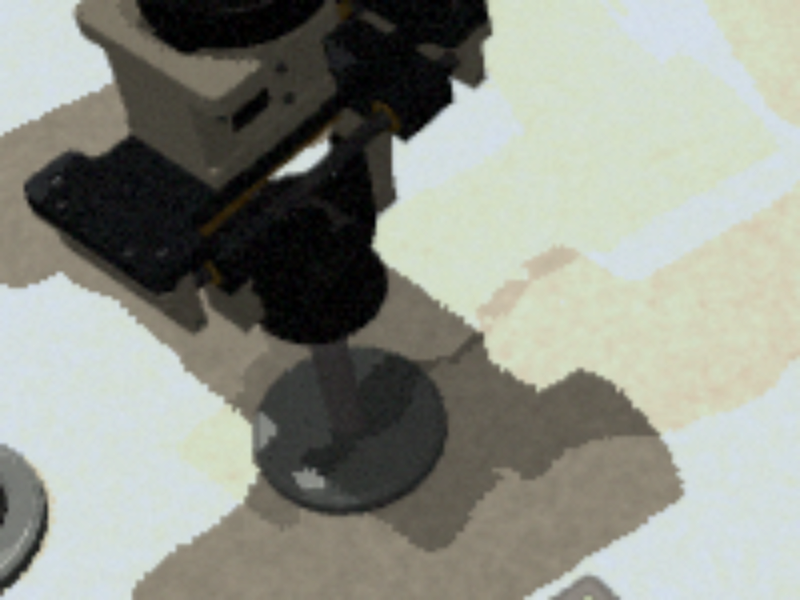

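```bash
python3 - <<'E'
from h import *
from scipy.optimize import least_squares
f=load('w10');P=cloud(f);s=f['state'];M=R.from_euler('xyz',s['ee_rot']).as_matrix()
S=(slice(150,262),slice(240,405));m=np.zeros(P.shape[:2],np.uint8);m[S]=(P[S][...,2]>.006)&(P[S][...,2]<.02)
pts=[]
for c in range(252,394,3):
    r=np.where(m[:,c])[0]
    if len(r): pts.append(onz(f,c,r.min()-.5,.012))
for r in range(175,225,3):
    c=np.where(m[r])[0]
    if len(c): pts+= [onz(f,c.min()-.5,r,.012),onz(f,c.max()+.5,r,.012)]
pts=np.array(pts)
for r0 in(.05,None):
    if r0: o=least_squares(lambda a:np.hypot(pts[:,0]-a[0],pts[:,1]-a[1])-r0,[.52,-.14],loss='soft_l1',f_scale=.001)
    else: o=least_squares(lambda a:np.hypot(pts[:,0]-a[0],pts[:,1]-a[1])-a[2],[.52,-.14,.05],loss='soft_l1',f_scale=.001)
    print(o.x,np.median(abs(o.fun)),'tool',((np.array([*o.x[:2],.012])-s['eef_pos'])@M).round(4))
# scene: post centreline & spool bottom; base
f=load('s10');P=cloud(f)
S=(slice(225,290),slice(210,285));m=np.zeros(P.shape[:2],np.uint8);m[S]=(P[S][...,2]>.006)&(P[S][...,2]<.018)
c,_=cv2.findContours(m,cv2.RETR_EXTERNAL,cv2.CHAIN_APPROX_NONE);c=max(c,key=cv2.contourArea)
h=cv2.convexHull(np.array([onz(f,u,v,.012)[:2] for u,v in c[:,0]],np.float32))[:,0]
o=least_squares(lambda a:np.hypot(h[:,0]-a[0],h[:,1]-a[1])-.05,[.52,-.14],loss='soft_l1',f_scale=.001);print('scene base',o.x)
# lower flange of held spool: outer points
k=(abs(P[...,0]-.522)<.05)&(abs(P[...,1]+.144)<.045)&(P[...,2]>.112)&(P[...,2]<.126)
q=P[k];print(len(q),q.min(0),q.max(0))
o=least_squares(lambda a:np.hypot(q[:,0]-a[0],q[:,1]-a[1])-.033,[.52,-.14],loss='soft_l1',f_scale=.001);print('scene flange',o.x,np.median(abs(o.fun)))
E
```

```text
[ 0.52358392 -0.14498946] 0.0002970370691584463 tool [-0.0013 -0.0021  0.1282]
[ 0.52240765 -0.14544136  0.04903062] 0.0001328108313867725 tool [-1.000e-04 -2.000e-03  1.282e-01]
scene base [ 0.52913134 -0.14580653]
319 [ 0.50956208 -0.17427604  0.11871574] [ 0.55670141 -0.11084919  0.12589676]
scene flange [ 0.5156657  -0.14318426] 0.004256336796918399
```

```bash
python3 -m inch '1 0.001 -0.006 0.02 0 0 0;1 0.001 -0.006 0.05 0 0 0;1 0.001 -0.006 0.08 0 0 0;1 0.001 -0.006 0.1 0 0 0;1 0.001 -0.006 0.12 0 0 0;1 0.001 -0.006 0.14 0 0 0;1 0.001 -0.006 0.14 0 0 0;1 0.001 -0.006 0.14 0 0 0'
python3 - <<'E'
from h import *
f=save('wrist','w11');cv2.imwrite('pics/w11b.png',np.clip(f['img'][:,:,::-1]*1.5,0,255).astype(np.uint8))
f=save('scene','s11');cv2.imwrite('pics/s11b.png',np.clip(cv2.resize(f['img'][170:290,180:340],(800,600))[:,:,::-1]*1.8,0,255).astype(np.uint8))
want([.5213,-.1444,.14],down(-2.766))
E
```

```text
t: 16.4
eef_pos: [0.5222, -0.1462, 0.0981]
ee_rot: [-3.142, -0.0, -2.766]
force: [-0.1, 0.2, -0.3]
width: 0.0666
shift [ 0.001  0.007 -0.138] turn [-0.     0.001  0.   ] | pos [ 0.5225 -0.1461  0.0985] rpy [-3.1413e+00  5.0000e-04 -2.7655e+00] q [ 0.089  0.263 -0.45   0.    -0.857 -1.283] t 16.5 w 0.0667 F [ 0.47  0.25 -1.11]
```

View pics/w11b.png

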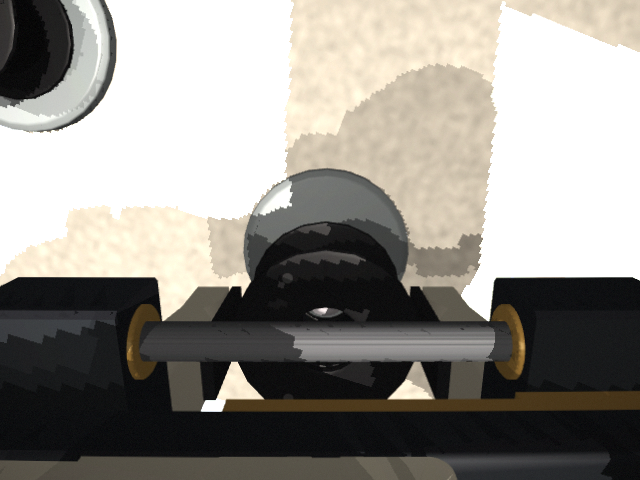

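View pics/s11b.png

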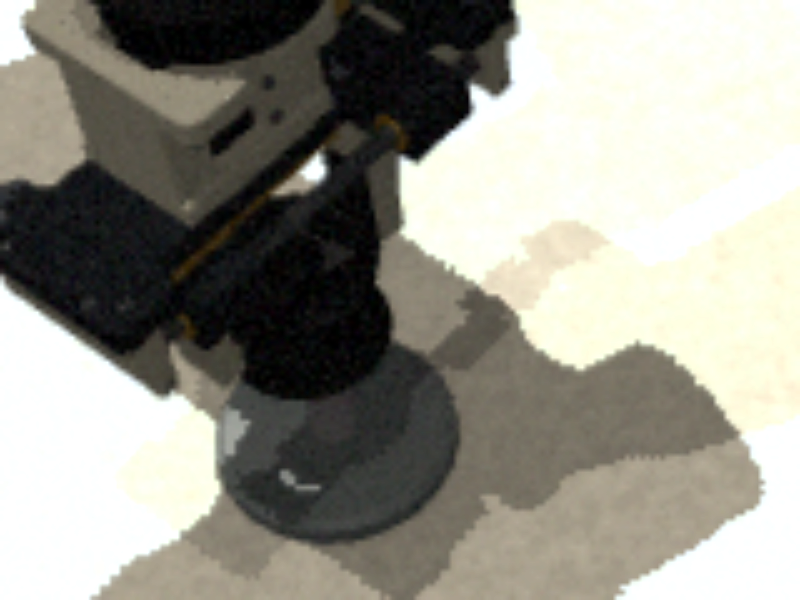

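The post has entered the bore, with almost no force. I'll lower gently.

```bash
python3 -m inch '1 0 0 0.02 0 0 0;1 0 0 0.04 0 0 0;1 0 0 0.06 0 0 0;1 0 0 0.08 0 0 0;1 0 0 0.1 0 0 0;1 0 0 0.12 0 0 0;1 0 0 0.14 0 0 0;1 0 0 0.14 0 0 0'
python3 -m inch '1 0 0 0.015 0 0 0;1 0 0 0.03 0 0 0;1 0 0 0.045 0 0 0;1 0 0 0.055 0 0 0;1 0 0 0.062 0 0 0;1 0 0 0.062 0 0 0;1 0 0 0.062 0 0 0'
```

```text
t: 17.3
eef_pos: [0.5216, -0.1461, 0.0551]
ee_rot: [3.141, -0.002, -2.766]
force: [-0.2, 0.2, -0.1]
width: 0.0664
t: 18.0
eef_pos: [0.5223, -0.1461, 0.0376]
ee_rot: [-3.142, 0.0, -2.766]
force: [-0.2, -0.1, -0.8]
width: 0.0663
```

```bash
python3 -m inch '1 0 0 0.004 0 0 0;1 0 0 0.008 0 0 0;1 0 0 0.008 0 0 0;1 0 0 0.008 0 0 0'
python3 -m inch '1 0 0 0.003 0 0 0;1 0 0 0.003 0 0 0;1 0 0 0.003 0 0 0'
```

```text
t: 18.4
eef_pos: [0.5222, -0.1461, 0.0352]
ee_rot: [-3.142, 0.0, -2.766]
force: [0.8, 0.6, -0.1]
width: 0.0666
t: 18.7
eef_pos: [0.5222, -0.1461, 0.0342]
ee_rot: [3.142, -0.0, -2.766]
force: [0.5, -0.2, -0.3]
width: 0.0665
```

```bash
python3 -m inch '1 0 0 0.003 0 0 0;1 0 0 0.003 0 0 0;1 0 0 0.003 0 0 0'
python3 -m inch '1 0 0 0.003 0 0 0;1 0 0 0.003 0 0 0;1 0 0 0.003 0 0 0'
```

```text
t: 19.0
eef_pos: [0.5223, -0.1461, 0.0341]
ee_rot: [-3.141, 0.0, -2.765]
force: [-2.9, 1.2, 7.3]
width: 0.0665
t: 19.3
eef_pos: [0.5223, -0.1462, 0.034]
ee_rot: [-3.141, 0.0, -2.765]
force: [-5.8, 2.8, 16.3]
width: 0.0668
```

Seated: it's pressing at 16 N. I'll ease up 1.5 mm, open slowly and rise.

```bash
python3 -m inch '1 0 0 -0.005 0 0 0;1 0 0 -0.005 0 0 0;0 0 0 -0.005 0 0 0;0 0 0 -0.005 0 0 0;0 0 0 -0.005 0 0 0;0 0 0 -0.005 0 0 0;0 0 0 -0.005 0 0 0;0 0 0 -0.005 0 0 0;0 0 0 -0.005 0 0 0;0 0 0 -0.005 0 0 0'
python3 -m inch '0 0 0 -0.05 0 0 0;0 0 0 -0.15 0 0 0;0 0 0 -0.28 0 0 0;0 0 0 -0.42 0 0 0;0 -0.1 0 -0.56 0 0 0;0 -0.15 0 -0.65 0 0 0;0 -0.15 0 -0.65 0 0 0;0 -0.15 0 -0.65 0 0 0;0 -0.15 0 -0.65 0 0 0'
python3 - <<'E'
from h import *
f=save('wrist','w12');cv2.imwrite('pics/w12b.png',np.clip(f['img'][:,:,::-1]*1.5,0,255).astype(np.uint8))
f=save('scene','s12');cv2.imwrite('pics/s12b.png',np.clip(f['img'][:,:,::-1]*1.5,0,255).astype(np.uint8))
P=cloud(load('w12'))
m=(abs(P[...,0]-.522)<.06)&(abs(P[...,1]+.145)<.06)&(P[...,2]>.05)&(P[...,2]<.07)
q=P[m];A=np.c_[q[:,:2],np.ones(len(q))];print(len(q),np.linalg.lstsq(A,q[:,2],rcond=None)[0].round(4),np.median(q[:,2]),cv2.minEnclosingCircle(q[:,:2].astype(np.float32)))
E
```

```text
t: 20.3
eef_pos: [0.5222, -0.1461, 0.034]
ee_rot: [-3.142, 0.0, -2.766]
force: [-0.1, -0.1, 0.1]
width: 0.088
t: 21.2
eef_pos: [0.563, -0.1296, 0.2278]
ee_rot: [3.141, -0.002, -2.766]
force: [0.3, 0.5, 0.2]
width: 0.0872
5082 [-0.0024  0.0013  0.0587] 0.05722017893887457 ((0.522230863571167, -0.14543765783309937), 0.033015571534633636)
```

View pics/w12b.png

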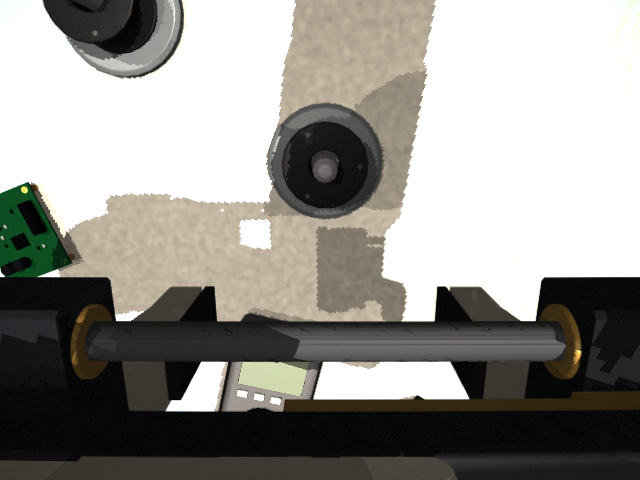

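View pics/s12b.png

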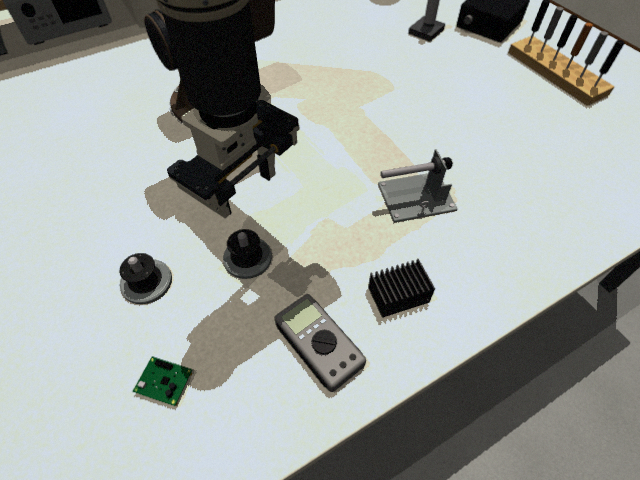

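The spool sits flat at (325,163) in the wrist view, with its top face at z=0.057–0.058 and the post through the bore. In the scene view everything else is in place, and the arm is clear. I'll hand in.

```bash
python3 -c "
from h import *
print(arm.get_state()['qd'].round(3));print(arm.job_done())"
```

```text
[-0.001 -0.001  0.006  0.002 -0.002  0.   ]
the job is handed in; nothing more can be done
None
```

I slid the empty spool off the spindle, stood it on its flange on the open bench and let go. I then picked it up afresh, lowered it over the vacant post until it sat on the base, released it and backed away. The job was handed in just after 21 s, out of 54 s allowed; no verdict is reported.

**Last checks:**
- **Seating:** the spool's top face is level at z ≈ 0.057 m, where 0.058 m is expected. Its centre is at (0.522, -0.145), within about 2 mm of the stand's axis.
- **Robot:** the fingers are fully open, the arm is clear and at rest, and the force readings are near zero.
- **Other items:** the stored spool, heat sink, meter and board look unmoved in the scene picture. I judged this by eye and did not measure their positions again.

**Disagreements:**
- **Grip width:** on the spindle the fingers stopped at 67 mm, the flange width, instead of closing on the 40 mm barrel. A second try 6 mm higher stopped at the same width, so I carried on with that grip. I found no explanation for it.
- **Camera positions:** the scene camera put the vacant stand up to about 7 mm away from where the wrist camera did. I trusted the wrist camera, and the post went into the bore with almost no force.

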